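# Slide a cracked glass test plate off the bench into the glass tub

### The job

The flat glass test plate on the tilting reading stage is cracked and has to go, but it is too flat and too wide to pick up. With light fingertip pressure tip the stage's open end right down onto the bench, slide the plate off it and along the bench until it is in line with the open tub that stands just below the bench's far edge, then push it over that edge so that it drops into the tub. Be gentle, so that the glass does not break up, and leave the tube rack, the kit box and the dropper bottle standing where they are.

Things in the scene. Friction and masses are not known exactly. Their poses are not given: they have to be found in the camera images.
- plate_center (a point): The cracked plate: flat slab of clear greenish glass, 95 x 130 x 5 mm, 0.12 to 0.2 kg, with 12 white rings and dark crack lines. Point: its very centre; x along the 95 mm side (at first towards the stage's open end), y along the 130 mm side, z out of the ringed face. Friction on stage and bench about 0.25; fingertips grip better: 7 to 10 N of pressure drags it. More than 25 N breaks it.
- stage_base: Base of the reading stage, screwed down at the robot's right. Origin: at bench height under the stage's pivot; x points to its open end (about +y), y along the pivot. The stage is a white sheet 106 (x) x 138 (y) mm inside a rim on three sides, centred on the pivot, its top 10.4 mm above the bench when level. Rims: 5 mm thick, 8 mm high (3 mm above the plate); about 4 mm of play.
- stage (a joint): Tilt of the reading stage about its pivot, rad: 0 level (start, back stop), 0.16 open end down on the bench (stop). The pivot is stiff and stays where it is left: it takes about 0.12 N m, so 4 N pressed 30 mm ahead of the pivot. Tipped right down, the sheet slopes 0.16 rad to the open end, where its top is 2 mm above the bench.
- tub: Open grey plastic tub for broken glass on a low steel trolley at the bench's far edge, its near wall just under the edge. Outside 270 (x, away from the robot) x 210 (y) x 140 mm high, walls and floor 5 mm. Origin: middle of its underside, 190 mm below the bench top; its rim is 50 mm below the bench top.
- bench_edge (a point): Point on the top of the bench's straight far edge (x = 0.68 m, running along y). The bench top is level at z = 0 and 35 mm thick.
- rack: Bystander: loose white two-deck rack, 144 x 78 mm, holding 18 places of glass tubes, 102 mm high over the tubes. Origin: middle of its underside, x along its length.
- kit_box: Bystander: loose white carton with a violet band, 190 x 120 x 55 mm. Origin: middle of its underside, x along its length.
- dropper: Bystander: small loose white dropper bottle with a grey cap, 32 mm across, 76 mm high, easily knocked over. Origin: middle of its underside.
Mind the look-alikes: they are no part of the job. Leave any orange or yellow look-alike of the part that bears plate_center alone.

How it is judged:
On the way, in this order (a step that is already met when the one before it is completed fails the run):
1. the stage's open end has been tipped down onto the bench (value of joint stage above 0.12 rad), for 0.1 s.
2. the plate has been slid off the stage and is on the bench beyond its open end (x of plate_center in the frame of stage_base above 0.1 m and height (world z) of plate_center above 0 m), for 0.1 s.
At the end, for the whole second after the job is handed in: The plate lies at rest inside the tub: its centre is between the tub's walls (within 130 mm of the tub's middle in x and 100 mm in y) and above its underside by less than 120 mm, and it moves at less than 20 mm/s (x of plate_center in the frame of tub between -0.13 and 0.13 m and y of plate_center in the frame of tub between -0.1 and 0.1 m and z of plate_center in the frame of tub between 0 and 0.12 m and linear speed of plate below 0.02 m/s); the robot touches nothing.
It fails at once if the plate is pressed or pushed with more than 25 N (the cracked glass breaks) (contact force between any of the fingers, the arm and plate above 25 N).
It fails at once if the rack is shifted by more than 15 mm or tipped (distance of rack from where it was at the start of the episode above 0.015 m or angle between rack's own z axis and vertical above 0.2 rad).
It fails at once if the kit box is shifted by more than 15 mm or tipped (distance of kit_box from where it was at the start of the episode above 0.015 m or angle between kit_box's own z axis and vertical above 0.2 rad).
It fails at once if the dropper is shifted by more than 15 mm or tipped (distance of dropper from where it was at the start of the episode above 0.015 m or angle between dropper's own z axis and vertical above 0.2 rad).
It also fails if it takes over 70 s, if anything falls off the work surface, if the arm or the gripper's body presses on something with over 40 N, if the wrist force passes 120 N, or if a joint passes its speed limit or range.

### The arm

A 6-joint arm with a two-finger parallel gripper is mounted at the origin on the work surface. World frame = base frame: x ahead of the robot, y to its left, z up, the work surface at z = 0. Lengths are in m, angles in rad, forces in N, time in s.
With the tool pointing down it reaches from about 0.25 to 0.725 m from the base axis. Payload 4 kg.
Tool frame: the origin (TCP) lies on the centre line of the jaws, within the pads' length; the fingertips stand 25 mm ahead of it and the grasp point (between the pads) lies 6 mm ahead of it; z points along the fingers, x is the direction in which the jaws open and shut, and the axes are right-handed (so a half turn about z gives the same grasp; the last joint's range is limited). The gripper opens to 85 mm and grips with 20 to 120 N. Pads are 22 mm wide; open, the fingers measure 114 mm over their backs; the gripper's body (76 mm by 85 mm) begins 54 mm behind the grasp point. The pads swing forward as they close: fully open they stand 13 mm farther back than shut.
Start: joints at [1.184, 0.241, 0.005, 1.335, 0, 1.571], TCP at [0.189, 0.463, 0.256] pointing down, gripper open.
Joint ranges: [-2.72, 2.72], [-1.05, 1.87], [-1.09, 1.28], [-1.99, 2.15], [-1.42, 1.44], [-3.14, 3.14]. Speed limits (rad/s): [2.79, 2.79, 3.14, 3.14, 3.14, 3.14].

### API

Orientations are given as a unit quaternion [x, y, z, w].
In Python, from workcell import bot, imaging, order gives the robot as it stands.
- The arm moves only by the tool carry_out, never from a script. Its argument "moves" is a list of rows, each a list of 5 numbers: the shift along the tool's x, y, z scaled (see below), then the turn about the tool's z scaled (see below), then the opening, from -1 (shut) to 1 (fully open). In form: [[tx, ty, tz, roll, hand], ...]. A call has 1 to 20 rows; each row is the pose to reach, as a shift and turn from the pose commanded when the call began, along the tool's axes at that moment; what a row does not reach only later rows make up. The controller multiplies each number of a shift by 0.1 m and each number of a turn by 90 degrees. A row lasts 1/10 s, in which the tool goes at most 50 mm and 8.59 degrees, less where a joint would pass 70% of its speed; a pose out of reach is approached as far as the arm can. A call with a number of a shift or a turn outside -1 to 1 is refused whole. A call with a gripper value outside its range is refused whole. The fingers move at their own pace and stop on an object; the grip force is fixed at half the most. Time passes only in rows, so rows that repeat a pose let the fingers close. It gives the time, the measured TCP pose, the force and the opening at its end, in the units of the state.
- bot.get_obs(): the state, without advancing time (a new reading comes with each control period).
- imaging.camera(name): name is "side" or "top"; returns the picture (400x640x3 uint8, red, green, blue); there is no depth.
- imaging.camera_model(name): a dict with "fovy" (degrees; the focal length in pixels is half the picture's height over the tangent of half this angle, whatever the lens; pixels are square), "cx", "cy" (the principal point, pixels), "dist" ([k1, k2, p1, p2, k3] as OpenCV has them; the pictures are not rectified), "eye" and "rotation" of the camera in the world. Camera axes: x right, y up, looking along -z (the intrinsics and any distortion apply to the point x, -y, -z); pixel columns grow to the right and rows downward; lengths in m; the calibration is good to about 2 mm. A picture is of the moment at which its call begins. camera_model takes no time and is no camera call.
- order.job_done(): hands the job in, once; it reports no verdict.
The state is a dict: "clock": time; "joint_pos": joint angles; "joint_vel": joint speeds; "tau": joint torques, N m; "eef_pos": TCP position; "tool_rot": TCP orientation; "ft_force": force on the tool from outside, world axes, zero at the start; "ft_torque": the same for the moment, N m; "grip_width": finger opening in m.
Only numpy, scipy, OpenCV 4.12 (cv2) and the standard library are available. Lean on these libraries where they do the work, as an engineer would, in place of code of your own. Each camera call takes 0.05 s, during which the arm holds its last target.

## Working session

There is one attempt and no reset: what is moved stays moved. The work goes in short steps, Python scripts to look and compute and a tool call to move; the robot and the scene stay as the last step left them, time stands still between calls to the robot, and variables do not carry over. Pictures are saved under pics/ and viewed, and the job is handed in when it is done.

Besides the shell and the picture viewer there is one more tool, called in YAML: its name, and indented under it one key for each argument. carry_out: Moves the arm, as the interface text tells. Its arguments: {"type":"object","properties":{"moves":{"type":"array","items":{"type":"array","items":{"type":"number","minimum":-1,"maximum":1}}}},"required":["moves"]}

```bash
mkdir -p pics; ls
cat > h.py <<'E'
import numpy as np, cv2
from workcell import bot, imaging, order
def cam(name,fn):
    im=imaging.camera(name); cv2.imwrite('pics/'+fn,im[:,:,::-1].copy()); return im
def K(m):
    f=200/np.tan(np.radians(m['fovy'])/2)
    return np.array([[f,0,m['cx']],[0,f,m['cy']],[0,0,1.]])
def ray(name,uv):
    m=imaging.camera_model(name)
    p=cv2.undistortPoints(np.array(uv,float).reshape(-1,1,2),K(m),np.array(m['dist'],float)).reshape(-1,2)
    d=np.c_[p[:,0],-p[:,1],-np.ones(len(p))]
    return np.array(m['eye'],float),d@np.array(m['rotation'],float).reshape(3,3).T
def onplane(name,uv,z):
    e,d=ray(name,uv); return e+d*((z-e[2])/d[:,2])[:,None]
def proj(name,P):
    m=imaging.camera_model(name); R=np.array(m['rotation'],float).reshape(3,3)
    c=(np.atleast_2d(P)-np.array(m['eye']))@R; c=c*[1,-1,-1]
    return cv2.projectPoints(c.reshape(-1,1,3),np.zeros(3),np.zeros(3),K(m),np.array(m['dist'],float))[0].reshape(-1,2)
E
python3 - <<'E'
from h import *
for n in('top','side'):
    cam(n,n+'0.png'); print(imaging.camera_model(n))
print(bot.get_obs())
E
```

```text
pics
{'fovy': 52.37137528180094, 'cx': 315.3376100327097, 'cy': 198.1912026710879, 'dist': array([-0.07730955,  0.        ,  0.        ,  0.        ,  0.        ]), 'eye': array([0.42067958, 0.0133157 , 1.0423281 ]), 'rotation': array([ 0.04195625, -0.05176671, -0.70470117,  0.70636827])}
{'fovy': 42.749223770563006, 'cx': 323.3304568041427, 'cy': 195.7606025151072, 'dist': array([-0.08477161,  0.        ,  0.        ,  0.        ,  0.        ]), 'eye': array([-0.10795149, -0.6950982 ,  1.01601147]), 'rotation': array([ 0.33160634, -0.13807683, -0.35411748,  0.86346559])}
{'clock': 0.1, 'joint_pos': array([1.18392897e+00, 2.41375589e-01, 3.84223437e-03, 1.33519803e+00,
       6.86258880e-06, 1.57080222e+00]), 'joint_vel': array([-0.0007902 , -0.00194426,  0.00128926, -0.00099092, -0.00044689,
        0.00147771]), 'tau': array([ 5.45968251e-04, -3.73137331e+01,  2.53010273e+01,  1.08490352e-02,
       -5.53383916e-05,  1.87609390e-05]), 'eef_pos': array([0.18844467, 0.46256215, 0.2554766 ]), 'tool_rot': array([ 8.29847371e-01,  5.57989610e-01, -8.04812167e-04,  5.37027962e-04]), 'ft_force': array([0.41969866, 0.33631454, 0.33445079]), 'ft_torque': array([-0.05308319, -0.01308743,  0.01098737]), 'grip_width': 0.08545793794381208}
```

Rotation is a quaternion; I'll fix that.

```bash
sed -i "s/np.array(m\['rotation'\],float).reshape(3,3)/Rotation.from_quat(m['rotation']).as_matrix()/; 1i from scipy.spatial.transform import Rotation" h.py; python3 -c "
from h import *
print(proj('top',[[0,0,0],[.68,0,0],[.68,-.3,0],[.4,-.3,0],[.4,.3,0]]),proj('side',[[.68,0,0],[.4,-.3,0]]))"
```

```text
[[314.5747678  423.27631385]
 [314.99274534 152.83509499]
 [428.04667255 153.65004772]
 [431.77008016 260.31444454]
 [196.97029151 260.02742443]] [[347.13642584 161.96005271]
 [357.70436301 285.40460036]]
```

View pics/top0.png

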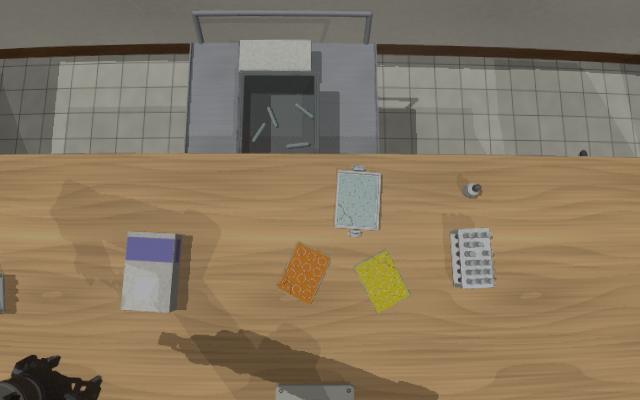

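View pics/side0.png

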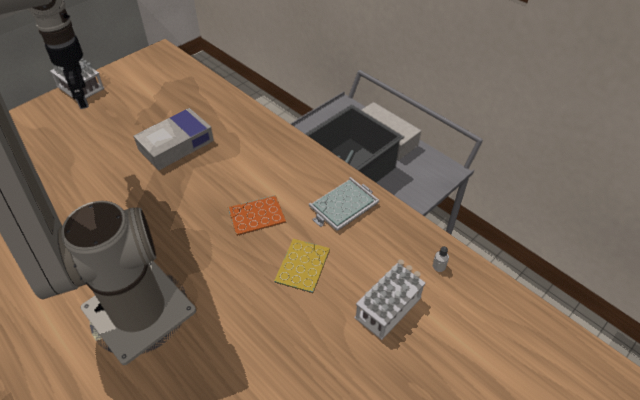

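Run:
```python
from h import *
im=cv2.imread('pics/top0.png')
cv2.imwrite('pics/z1.png',cv2.resize(im[155:245,320:400],None,fx=6.6,fy=6.6,interpolation=cv2.INTER_CUBIC))
cv2.imwrite('pics/z2.png',cv2.resize(im[30:160,220:340],None,fx=4.5,fy=4.5,interpolation=cv2.INTER_CUBIC))
```

```text
(no output)
```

View pics/z1.png

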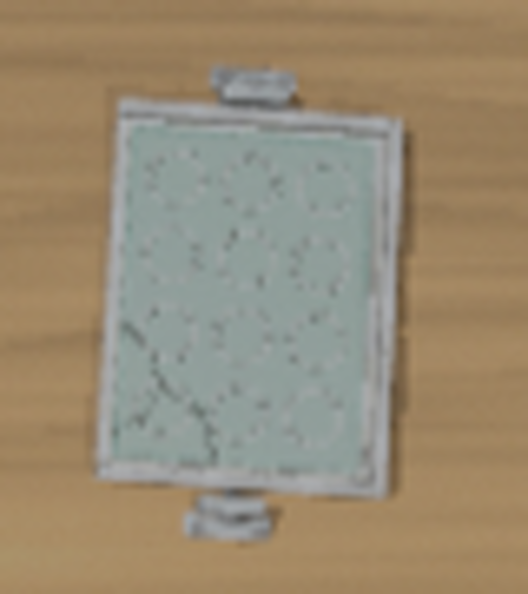

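View pics/z2.png

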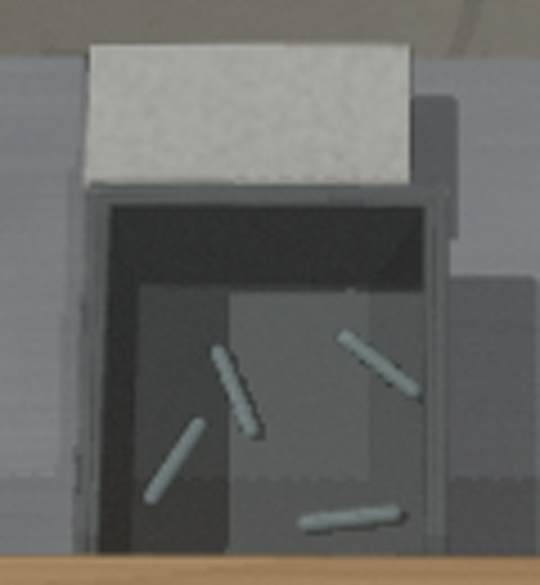

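Run:
```python
from h import *
z=np.array([[120,100],[402,118],[385,495],[98,475]])/6.6+[320,155]-0.42
P=onplane('top',z,.0184); print(P); print(P.mean(0))
print([np.linalg.norm(P[i]-P[(i+1)%4]) for i in range(4)])
v=P[0]-P[1]+P[3]-P[2]; print('xdir yaw',np.degrees(np.arctan2(v[1],v[0])))
v=P[0]-P[3]+P[1]-P[2]; print('-y dir(+x) ',np.degrees(np.arctan2(v[1],v[0])))
h=np.array([[255,85],[230,517]])/6.6+[320,155]-.42
print('hinge',onplane('top',h,.012))
g=np.array([[130,122],[380,138],[362,468],[110,458]])/6.6+[320,155]-.42
G=onplane('top',g,.0154);print('plate',G,G.mean(0))
t=np.array([[86,188],[447,188],[447,550],[76,550]])/4.5+[220,30]-.4
print('tub',onplane('top',t,-.05))
e=np.array([[200,154.],[315,154],[500,154.]]);print(onplane('top',e,0))
# side check
s=np.array([[310,208],[345,180],[380,199],[342,230]]);print(onplane('side',s,.0184))
# bystanders: rack corners top at ~.1, dropper top
print('rack',onplane('top',[[452,229],[490,228],[494,287],[455,288]],.09)); print('drop',onplane('top',[[476,190]],.076),onplane('top',[[470,190]],0))
```

```text
[[ 0.63123711 -0.05830263  0.0184    ]
 [ 0.62468962 -0.1684197   0.0184    ]
 [ 0.47787268 -0.15898511  0.0184    ]
 [ 0.48539317 -0.04903648  0.0184    ]]
[ 0.55479814 -0.10868598  0.0184    ]
[np.float64(0.11031155024009273), np.float64(0.14711976621655007), np.float64(0.11020552788509932), np.float64(0.14613799685986148)]
xdir yaw 86.34227038810613
-y dir(+x)  -3.6561735021435378
hinge [[ 0.63882674 -0.11183665  0.012     ]
 [ 0.46974489 -0.10009953  0.012     ]]
plate [[ 0.62313461 -0.06235923  0.0154    ]
 [ 0.61728475 -0.16013633  0.0154    ]
 [ 0.48840195 -0.15078288  0.0154    ]
 [ 0.49210783 -0.05385107  0.0154    ]] [ 0.55523229 -0.10678238  0.0154    ]
tub [[ 0.93044139  0.21721387 -0.05      ]
 [ 0.9311755  -0.01149705 -0.05      ]
 [ 0.69535681 -0.01149094 -0.05      ]
 [ 0.69461555  0.21566854 -0.05      ]]
[[ 6.76138917e-01  3.02739029e-01  0.00000000e+00]
 [ 6.76861042e-01 -2.39491621e-05  0.00000000e+00]
 [ 6.81299247e-01 -4.97501350e-01  0.00000000e+00]]
[[ 0.47408581 -0.06274166  0.0184    ]
 [ 0.61075388 -0.05681206  0.0184    ]
 [ 0.62633771 -0.16879519  0.0184    ]
 [ 0.48095922 -0.17053962  0.0184    ]]
rack [[ 0.47511369 -0.3241316   0.09      ]
 [ 0.47727847 -0.4173861   0.09      ]
 [ 0.3382412  -0.42076446  0.09      ]
 [ 0.33719863 -0.32641331  0.09      ]]
drop [[ 0.57116376 -0.39331329  0.076     ]] [[ 0.58291992 -0.4089769   0.        ]]
```

carry_out:
  moves:
    - [-0.65,1,0,0.1,-1]
    - [-0.65,1,0,0.2,-1]
    - [-0.65,1,0,0.3,-1]
    - [-0.65,1,0,0.4,-1]
    - [-0.65,1,0,0.5,-1]
    - [-0.65,1,0,0.6,-1]
    - [-0.65,1,0,0.7,-1]
    - [-0.65,1,0,0.795,-1]
    - [-0.65,1,0,0.795,-1]

```text
clock: 1.0
eef_pos: [0.2565, 0.3648, 0.2558]
tool_rot: [0.999, -0.034, -0.0, 0.0]
ft_force: [-0.8, 0.3, 0.3]
grip_width: 0.0001
```

carry_out:
  moves:
    - [0.4,0.5,0,0,-1]
    - [0.8,1,0,0,-1]
    - [0.8,1,0,0,-1]
    - [0.8,1,0,0,-1]

```text
clock: 1.4
eef_pos: [0.3312, 0.2577, 0.256]
tool_rot: [0.999, -0.035, -0.0, 0.001]
ft_force: [-0.7, 0.1, 0.0]
grip_width: 0.0
```

carry_out:
  moves:
    - [0.4,0.5,0,0,-1]
    - [0.8,1,0,0,-1]
    - [0.8,1,0,0,-1]
    - [0.8,1,0,0,-1]

```text
clock: 1.8
eef_pos: [0.4046, 0.1535, 0.2559]
tool_rot: [0.999, -0.035, -0.0, 0.0]
ft_force: [0.1, 1.2, -0.7]
grip_width: -0.0001
```

carry_out:
  moves:
    - [0.4,0.5,0.4,0,-1]
    - [0.8,1,0.8,0,-1]
    - [0.8,1,0.8,0,-1]
    - [0.8,1,0.8,0,-1]

```text
clock: 2.2
eef_pos: [0.4764, 0.048, 0.1724]
tool_rot: [0.999, -0.034, -0.003, 0.001]
ft_force: [-1.2, -0.5, -0.2]
grip_width: -0.0005
```

carry_out:
  moves:
    - [0.4,0.5,0.4,0,-1]
    - [0.8,1,0.7,0,-1]
    - [0.8,1,0.8,0,-1]
    - [0.8,1,0.8,0,-1]
    - [0.8,1,0.8,0,-1]

```text
clock: 2.7
eef_pos: [0.5492, -0.0536, 0.095]
tool_rot: [0.999, -0.032, -0.002, -0.001]
ft_force: [-0.7, 0.9, 0.3]
grip_width: -0.0001
```

Run:
```python
from h import *
print(bot.get_obs()['eef_pos'],bot.get_obs()['ft_force'],bot.get_obs()['clock'])
a=cam('side','s1.png');b=cam('top','t1.png')
cv2.imwrite('pics/z3.png',np.hstack([cv2.resize(a[130:260,260:400],None,fx=2.85,fy=2.85,interpolation=2),cv2.resize(b[130:260,280:420],None,fx=2.85,fy=2.85,interpolation=2)])[:,:,::-1])
```

```text
[ 0.54921759 -0.0535535   0.09500382] [-0.71666798  0.85484501  0.34175015] 2.7
```

View pics/z3.png

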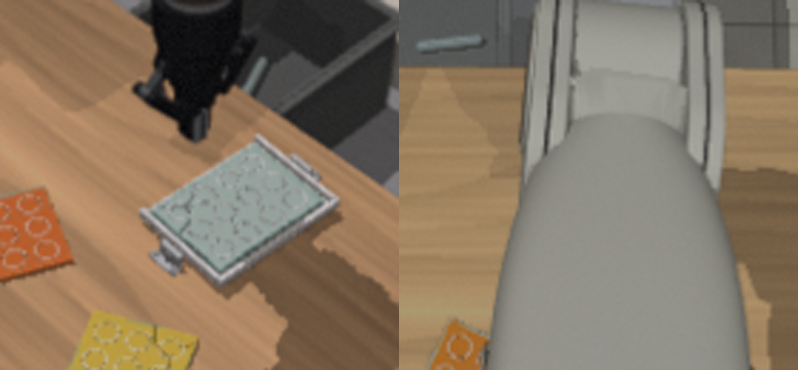

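carry_out:
  moves:
    - [0.09,0.15,0.2,0,-1]
    - [0.09,0.15,0.4,0,-1]
    - [0.09,0.15,0.45,0,-1]
    - [0.09,0.15,0.48,0,-1]
    - [0.09,0.15,0.48,0,-1]
    - [0.09,0.15,0.48,0,-1]

```text
clock: 3.4
eef_pos: [0.5589, -0.0698, 0.0497]
tool_rot: [0.999, -0.032, 0.001, 0.0]
ft_force: [-0.3, -0.7, -0.2]
grip_width: 0.0003
```

Run:
```python
from h import *
o=bot.get_obs();print(o['eef_pos'],o['ft_force'],o['ft_torque'],o['clock'])
a=cam('side','s2.png')
cv2.imwrite('pics/z4.png',cv2.resize(a[130:260,260:400],None,fx=4.5,fy=4.5,interpolation=2)[:,:,::-1])
```

```text
[ 0.55886704 -0.06976495  0.04969848] [-0.27227195 -0.67143803 -0.17068499] [-0.00551513  0.00339713 -0.02523484] 3.4
```

View pics/z4.png

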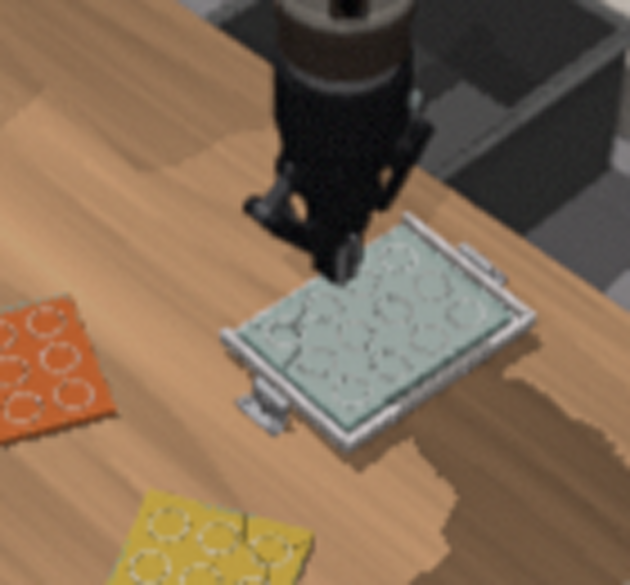

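carry_out:
  moves:
    - [0,0,0.02,0,-1]
    - [0,0,0.04,0,-1]
    - [0,0,0.06,0,-1]
    - [0,0,0.06,0,-1]

```text
clock: 3.85
eef_pos: [0.5578, -0.0703, 0.0418]
tool_rot: [0.999, -0.032, -0.0, -0.0]
ft_force: [1.0, 0.4, -0.7]
grip_width: -0.0
```

carry_out:
  moves:
    - [0,0,0.01,0,-1]
    - [0,0,0.02,0,-1]
    - [0,0,0.02,0,-1]

```text
clock: 4.15
eef_pos: [0.5582, -0.0703, 0.0404]
tool_rot: [0.999, -0.032, 0.0, 0.0]
ft_force: [-0.5, -0.9, 0.6]
grip_width: 0.0003
```

carry_out:
  moves:
    - [0,0,0.01,0,-1]
    - [0,0,0.02,0,-1]
    - [0,0,0.02,0,-1]

```text
clock: 4.45
eef_pos: [0.5583, -0.0701, 0.0387]
tool_rot: [0.999, -0.032, 0.0, -0.0]
ft_force: [-1.4, 1.3, 4.2]
grip_width: -0.0001
```

carry_out:
  moves:
    - [0,0,0.01,0,-1]
    - [0,0,0.02,0,-1]
    - [0,0,0.02,0,-1]

```text
clock: 4.75
eef_pos: [0.5585, -0.0699, 0.0366]
tool_rot: [0.999, -0.032, 0.0, -0.0]
ft_force: [-0.4, 2.0, 4.2]
grip_width: -0.0002
```

carry_out:
  moves:
    - [0,0,0.01,0,-1]
    - [0,0,0.02,0,-1]
    - [0,0,0.02,0,-1]

```text
clock: 5.05
eef_pos: [0.5585, -0.0699, 0.0355]
tool_rot: [0.999, -0.032, 0.001, -0.0]
ft_force: [-2.2, 1.0, 10.2]
grip_width: -0.0003
```

carry_out:
  moves:
    - [0,0,0.01,0,-1]
    - [0,0,0.01,0,-1]

```text
clock: 5.25
eef_pos: [0.5589, -0.0699, 0.0354]
tool_rot: [0.999, -0.032, 0.001, -0.0]
ft_force: [-3.3, 3.2, 15.1]
grip_width: 0.0001
```

carry_out:
  moves:
    - [0,0,-0.01,0,-1]
    - [0,-0.02,-0.007,0,-1]
    - [0,-0.04,-0.004,0,-1]
    - [0,-0.06,0,0,-1]
    - [0,-0.08,0.003,0,-1]
    - [0,-0.08,0.003,0,-1]

```text
clock: 5.85
eef_pos: [0.5604, -0.0627, 0.0344]
tool_rot: [0.999, -0.032, 0.002, 0.001]
ft_force: [-0.8, -0.2, 8.6]
grip_width: -0.0001
```

Run:
```python
from h import *
o=bot.get_obs();print(o['eef_pos'],o['ft_force'],o['ft_torque'],o['clock'])
a=cam('side','s3.png')
cv2.imwrite('pics/z5.png',cv2.resize(a[130:260,260:400],None,fx=4.5,fy=4.5,interpolation=2)[:,:,::-1])
```

```text
[ 0.56040552 -0.06274251  0.03438801] [-0.84522411 -0.15038318  8.5791633 ] [-0.07857403  0.03232376 -0.02291378] 5.85
```

View pics/z5.png

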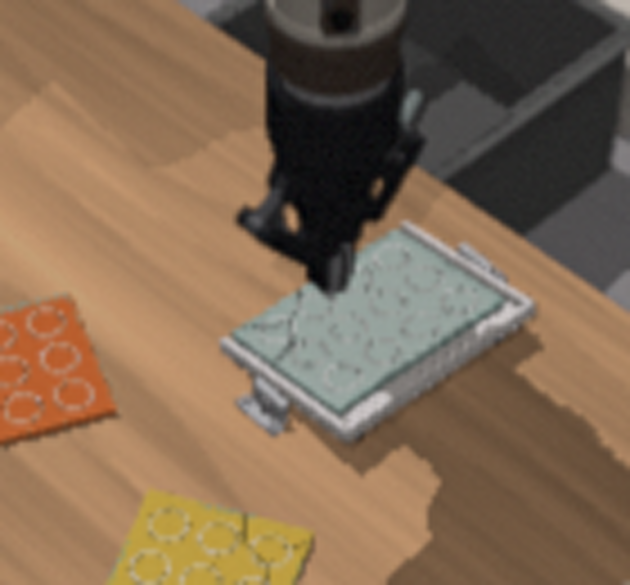

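carry_out:
  moves:
    - [0,-0.03,0.005,0,-1]
    - [0,-0.06,0.01,0,-1]
    - [0,-0.09,0.014,0,-1]
    - [0,-0.12,0.019,0,-1]
    - [0,-0.12,0.019,0,-1]

```text
clock: 6.4
eef_pos: [0.5613, -0.0509, 0.0326]
tool_rot: [0.999, -0.032, 0.002, 0.001]
ft_force: [-0.6, 0.3, 8.4]
grip_width: -0.0002
```

carry_out:
  moves:
    - [0,-0.03,0.004,0,-1]
    - [0,-0.06,0.007,0,-1]
    - [0,-0.09,0.01,0,-1]
    - [0,-0.12,0.013,0,-1]
    - [0,-0.12,0.013,0,-1]

```text
clock: 6.9
eef_pos: [0.5629, -0.0395, 0.0322]
tool_rot: [0.999, -0.033, 0.003, 0.001]
ft_force: [-0.4, -0.8, 11.9]
grip_width: -0.0001
```

carry_out:
  moves:
    - [0,-0.03,0,0,-1]
    - [0,-0.06,0,0,-1]
    - [0,-0.09,0,0,-1]
    - [0,-0.12,0,0,-1]
    - [0,-0.12,0,0,-1]

```text
clock: 7.4
eef_pos: [0.5634, -0.0272, 0.0318]
tool_rot: [0.999, -0.033, 0.003, 0.001]
ft_force: [0.9, -1.6, 10.6]
grip_width: -0.0002
```

Run:
```python
from h import *
o=bot.get_obs();print(o['eef_pos'],o['ft_force'],o['ft_torque'],o['clock'])
a=cam('side','s4.png')
cv2.imwrite('pics/z6.png',cv2.resize(a[130:260,260:400],None,fx=4.5,fy=4.5,interpolation=2)[:,:,::-1])
```

```text
[ 0.56343301 -0.02724072  0.03184964] [ 0.90746277 -1.59039288 10.55955901] [-0.36405101  0.02281793 -0.00374711] 7.4
```

View pics/z6.png

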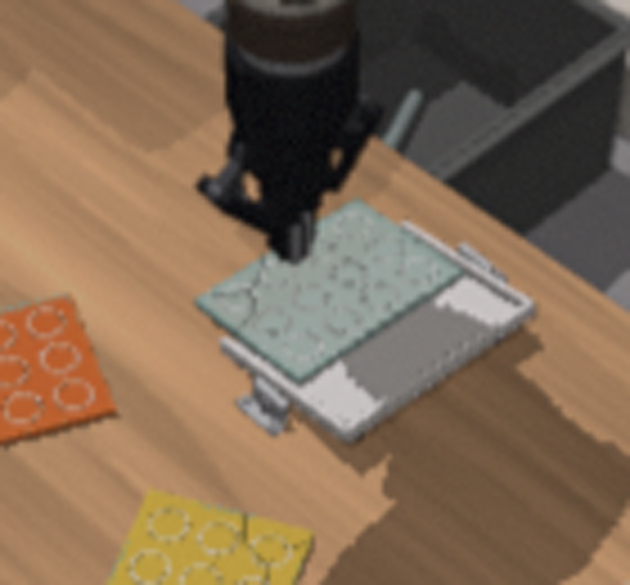

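carry_out:
  moves:
    - [0,-0.04,0,0,-1]
    - [0,-0.08,0,0,-1]
    - [0,-0.12,0.002,0,-1]
    - [0,-0.16,0.002,0,-1]
    - [0,-0.2,0.004,0,-1]
    - [0,-0.24,0.004,0,-1]
    - [0,-0.24,0.004,0,-1]

```text
clock: 8.15
eef_pos: [0.5647, -0.0029, 0.0312]
tool_rot: [0.999, -0.032, 0.003, 0.001]
ft_force: [1.0, -0.9, 9.0]
grip_width: 0.0002
```

carry_out:
  moves:
    - [0,-0.04,0,0,-1]
    - [0,-0.08,0,0,-1]
    - [0,-0.12,0.002,0,-1]
    - [0,-0.16,0.002,0,-1]
    - [0,-0.2,0.004,0,-1]
    - [0,-0.24,0.004,0,-1]
    - [0,-0.24,0.004,0,-1]

```text
clock: 8.85
eef_pos: [0.5661, 0.0212, 0.0305]
tool_rot: [0.999, -0.032, 0.002, 0.001]
ft_force: [-0.2, -0.4, 8.1]
grip_width: -0.0001
```

carry_out:
  moves:
    - [0,-0.04,0,0,-1]
    - [0,-0.08,0,0,-1]
    - [0,-0.12,0.002,0,-1]
    - [0,-0.16,0.003,0,-1]
    - [0,-0.2,0.004,0,-1]
    - [0,-0.24,0.005,0,-1]
    - [0,-0.28,0.005,0,-1]
    - [0,-0.28,0.005,0,-1]

```text
clock: 9.65
eef_pos: [0.5679, 0.0492, 0.0301]
tool_rot: [0.999, -0.032, 0.002, 0.001]
ft_force: [-0.9, -0.0, 9.0]
grip_width: -0.0003
```

Run:
```python
from h import *
o=bot.get_obs();print(o['eef_pos'],o['ft_force'],o['ft_torque'],o['clock'])
a=cam('side','s5.png')
cv2.imwrite('pics/z7.png',cv2.resize(a[130:260,240:400],None,fx=4.5,fy=4.5,interpolation=2)[:,:,::-1])
```

```text
[0.56788645 0.04915982 0.03009129] [-0.87117092 -0.03600262  9.03818323] [-0.26636158  0.03133896  0.03300245] 9.65
```

View pics/z7.png

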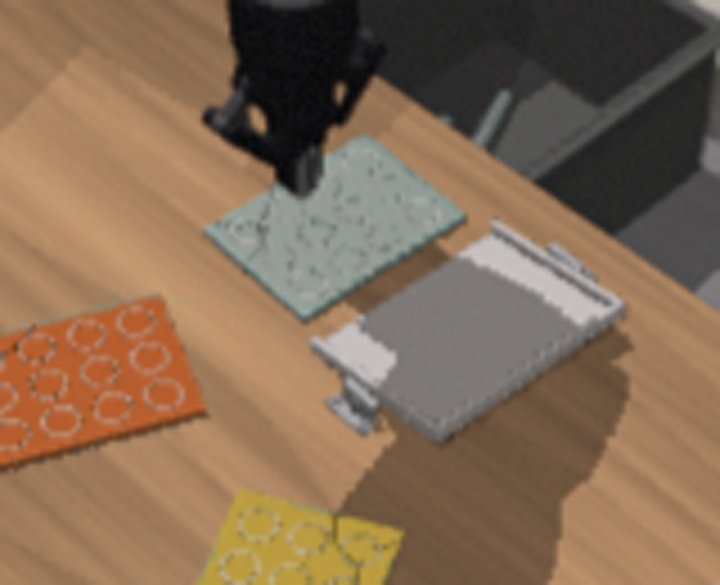

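carry_out:
  moves:
    - [0,-0.05,0,0,-1]
    - [0,-0.1,0,0,-1]
    - [0,-0.15,0,0,-1]
    - [0,-0.2,0,0,-1]
    - [0,-0.25,0,0,-1]
    - [0,-0.3,0,0,-1]
    - [0,-0.35,0,0,-1]
    - [0,-0.4,0,0,-1]
    - [0,-0.4,0,0,-1]

```text
clock: 10.6
eef_pos: [0.5705, 0.0894, 0.0301]
tool_rot: [0.999, -0.032, 0.002, 0.0]
ft_force: [0.0, 0.1, 9.2]
grip_width: 0.0001
```

carry_out:
  moves:
    - [0,-0.05,0,0,-1]
    - [0,-0.1,0,0,-1]
    - [0,-0.15,0,0,-1]
    - [0,-0.2,0,0,-1]
    - [0,-0.25,0,0,-1]
    - [0,-0.3,0,0,-1]
    - [0,-0.35,0,0,-1]
    - [0,-0.4,0,0,-1]
    - [0,-0.45,0,0,-1]
    - [0,-0.48,0,0,-1]
    - [0,-0.48,0,0,-1]

```text
clock: 11.7
eef_pos: [0.5735, 0.1372, 0.0301]
tool_rot: [0.999, -0.032, 0.002, 0.0]
ft_force: [-0.8, -1.9, 8.1]
grip_width: 0.0
```

carry_out:
  moves:
    - [0,0,-0.1,0,-1]
    - [0,0,-0.4,0,-1]
    - [-0.4,0.3,-0.8,0,-1]
    - [-1,0.35,-0.8,0,-1]
    - [-1,0.35,-0.8,0,-1]
    - [-1,0.35,-0.8,0,-1]

```text
clock: 12.3
eef_pos: [0.4662, 0.108, 0.1088]
tool_rot: [0.999, -0.032, -0.001, 0.0]
ft_force: [0.7, 0.9, 0.9]
grip_width: -0.0001
```

Run:
```python
from h import *
o=bot.get_obs();print(o['eef_pos'],o['joint_pos'],o['clock'])
a=cam('side','s6.png');b=cam('top','t6.png')
cv2.imwrite('pics/z8.png',np.hstack([cv2.resize(a[90:250,230:370],None,fx=2.85,fy=2.85,interpolation=2),cv2.resize(b[110:270,220:360],None,fx=2.85,fy=2.85,interpolation=2)])[:,:,::-1])
```

```text
[0.46618803 0.1080424  0.1087675 ] [ 2.27832194e-01  3.21426679e-01 -2.95988496e-01  9.56196245e-01
 -1.64260705e-04  1.86334112e+00] 12.3
```

View pics/z8.png

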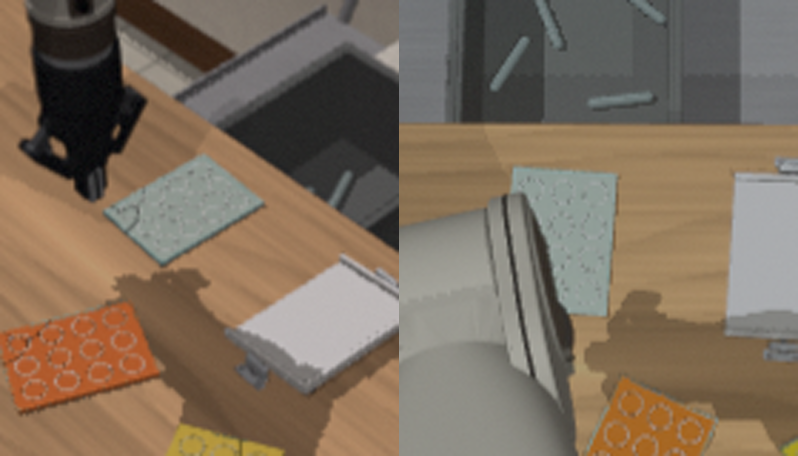

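Run:
```python
from h import *
t=np.array([[113,168],[218,174],[208,317]])/2.85+[220,110]-.3
P=onplane('top',t,.005);print(P); print('c',(P[0]+P[2])/2)
s=np.array([[105,212],[205,155],[263,207],[163,263]])/2.85+[230,90]-.3
Q=onplane('side',s,.005);print(Q,Q.mean(0))
d=P[1]-P[2];print(np.degrees(np.arctan2(d[1],d[0])),np.linalg.norm(d))
o=np.array([[623-399,378],[713-399,415]])/2.85+[220,110];print('orange',onplane('top',o,.005))
```

```text
[[0.63607873 0.14459589 0.005     ]
 [0.6308204  0.04880975 0.005     ]
 [0.5003467  0.05676344 0.005     ]]
c [0.56821272 0.10067967 0.005     ]
[[0.50732762 0.15033564 0.005     ]
 [0.63537057 0.14213151 0.005     ]
 [0.62408506 0.0455011  0.005     ]
 [0.50163957 0.0578917  0.005     ]] [0.56710571 0.09896499 0.005     ]
-3.4884404800229882 0.13071591221327686
orange [[ 0.4452009   0.04131377  0.005     ]
 [ 0.41260044 -0.0387804   0.005     ]]
```

carry_out:
  moves:
    - [0.06,0,0,-0.1,0.41]
    - [0.1,0.02,0,-0.2,0.41]
    - [0.1,0.02,0,-0.3,0.41]
    - [0.1,0.02,0,-0.4,0.41]
    - [0.1,0.02,0,-0.5,0.41]
    - [0.1,0.02,0,-0.6,0.41]
    - [0.1,0.02,0,-0.7,0.41]
    - [0.1,0.02,0,-0.8,0.41]
    - [0.1,0.02,0.2,-0.9,0.41]
    - [0.1,0.02,0.4,-1,0.41]
    - [0.1,0.02,0.55,-1,0.41]
    - [0.1,0.02,0.6,-1,0.41]
    - [0.1,0.02,0.6,-1,0.41]

```text
clock: 13.7
eef_pos: [0.4797, 0.1062, 0.0475]
tool_rot: [0.73, 0.683, -0.001, -0.0]
ft_force: [0.4, 0.8, 0.4]
grip_width: 0.0601
```

Run:
```python
from h import *
o=bot.get_obs();print(o['eef_pos'],o['joint_pos'],o['clock'])
a=cam('side','s7.png');b=cam('top','t7.png')
cv2.imwrite('pics/z9.png',np.hstack([cv2.resize(a[90:250,230:370],None,fx=2.85,fy=2.85,interpolation=2),cv2.resize(b[110:270,220:360],None,fx=2.85,fy=2.85,interpolation=2)])[:,:,::-1])
```

```text
[0.47973685 0.10615504 0.04746308] [ 2.17816976e-01  4.22444823e-01 -3.35572109e-01  8.14469710e-01
 -8.52652327e-05  2.84314229e-01] 13.7
```

View pics/z9.png

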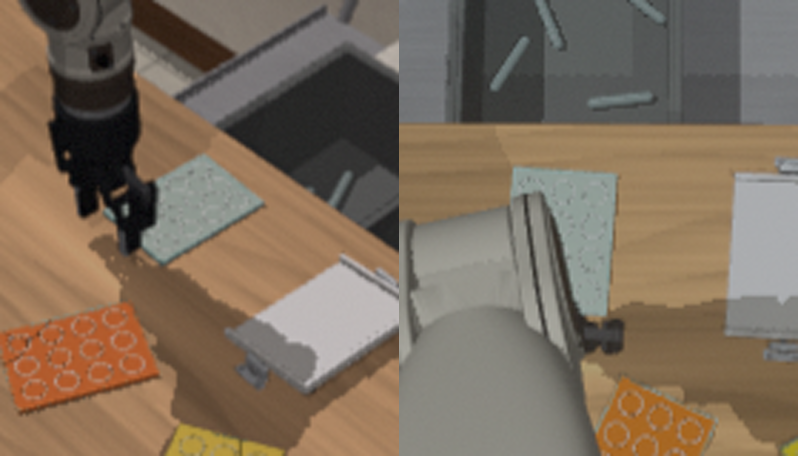

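carry_out:
  moves:
    - [0,0,0.1,0,0.41]
    - [0,0,0.18,0,0.41]
    - [0,0,0.21,0,0.41]
    - [0,0,0.21,0,0.41]

```text
clock: 14.2
eef_pos: [0.4787, 0.106, 0.0268]
tool_rot: [0.73, 0.684, -0.001, -0.0]
ft_force: [0.1, 0.5, -0.2]
grip_width: 0.0602
```

carry_out:
  moves:
    - [0,0,0.02,0,0.41]
    - [0,0,0.03,0,0.41]
    - [0,0,0.03,0,0.41]

```text
clock: 14.5
eef_pos: [0.4794, 0.1062, 0.0245]
tool_rot: [0.73, 0.684, 0.0, 0.0]
ft_force: [0.0, 0.9, 0.6]
grip_width: 0.0601
```

carry_out:
  moves:
    - [0,0,0.01,0,0.41]
    - [0,0,0.02,0,0.41]
    - [0,0,0.02,0,0.41]

```text
clock: 14.8
eef_pos: [0.4793, 0.1062, 0.0224]
tool_rot: [0.73, 0.684, -0.0, -0.0]
ft_force: [-0.5, -0.1, 0.0]
grip_width: 0.0602
```

carry_out:
  moves:
    - [0,0,0.01,0,0.41]
    - [0,0,0.02,0,0.41]
    - [0,0,0.02,0,0.41]

```text
clock: 15.1
eef_pos: [0.4793, 0.1061, 0.0203]
tool_rot: [0.73, 0.684, -0.0, -0.0]
ft_force: [0.2, 1.3, -0.1]
grip_width: 0.0604
```

Run:
```python
from h import *
o=bot.get_obs();print(o['eef_pos'],o['clock'])
a=cam('side','s8.png')
cv2.imwrite('pics/z10.png',cv2.resize(a[120:220,220:340],None,fx=5,fy=5,interpolation=2)[:,:,::-1])
```

```text
[0.47929307 0.10614868 0.02033591] 15.1
```

View pics/z10.png

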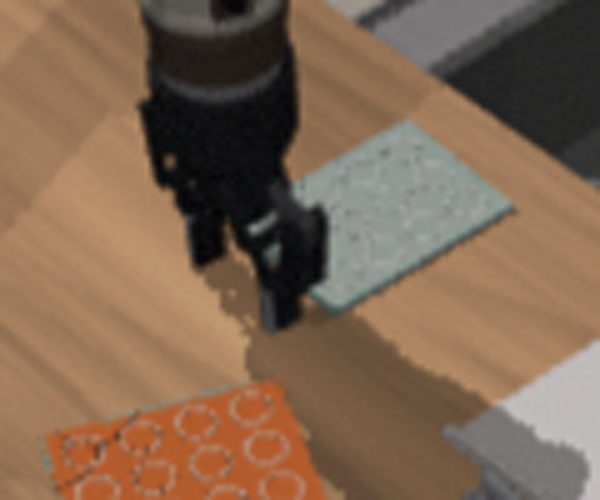

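Fingertips are behind the rear edge, no contact yet, close to the bench. I'll feel for the bench.

carry_out:
  moves:
    - [0,0,0.01,0,0.41]
    - [0,0,0.015,0,0.41]
    - [0,0,0.015,0,0.41]

```text
clock: 15.45
eef_pos: [0.4795, 0.1062, 0.0199]
tool_rot: [0.73, 0.684, 0.0, 0.0]
ft_force: [-2.1, -1.2, 7.2]
grip_width: 0.0604
```

carry_out:
  moves:
    - [0,0,0.01,0,0.41]
    - [0,0,0.01,0,0.41]

```text
clock: 15.65
eef_pos: [0.4795, 0.1062, 0.0199]
tool_rot: [0.73, 0.684, 0.0, 0.0]
ft_force: [-4.7, -0.5, 15.9]
grip_width: 0.0601
```

carry_out:
  moves:
    - [0,0,-0.02,0,0.41]
    - [0,0,-0.038,0,0.41]
    - [0,0.03,-0.038,0,0.41]
    - [0,0.06,-0.038,0,0.41]
    - [0,0.08,-0.038,0,0.41]
    - [0,0.1,-0.038,0,0.41]
    - [0.01,0.12,-0.038,0,0.41]
    - [0.01,0.14,-0.038,0,0.41]
    - [0.01,0.16,-0.038,0,0.41]
    - [0.015,0.18,-0.038,0,0.41]
    - [0.015,0.2,-0.038,0,0.41]
    - [0.015,0.2,-0.038,0,0.41]

```text
clock: 16.85
eef_pos: [0.4999, 0.1064, 0.0218]
tool_rot: [0.73, 0.684, 0.0, 0.0]
ft_force: [-0.1, -0.6, 0.4]
grip_width: 0.06
```

Run:
```python
from h import *
o=bot.get_obs();print(o['eef_pos'],o['ft_force'],o['clock'])
a=cam('side','s9.png')
cv2.imwrite('pics/z11.png',cv2.resize(a[100:220,220:360],None,fx=5,fy=5,interpolation=2)[:,:,::-1])
```

```text
[0.49986705 0.10637983 0.02184302] [-0.10777613 -0.5535403   0.36303893] 16.85
```

View pics/z11.png

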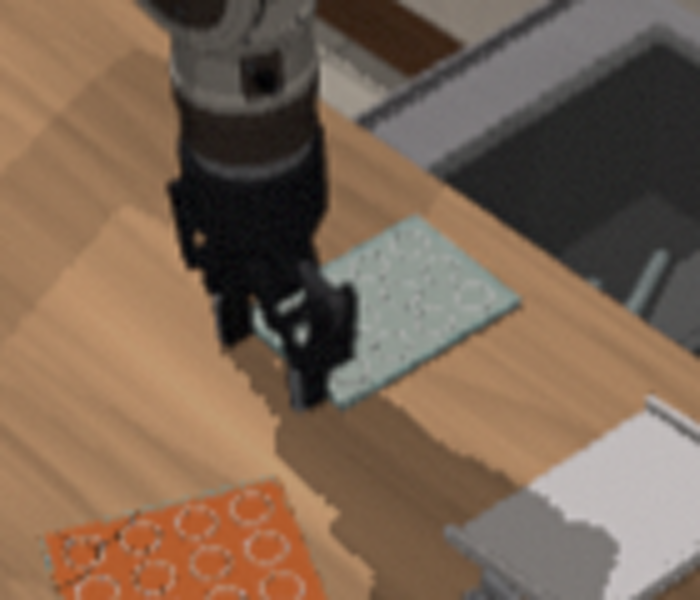

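carry_out:
  moves:
    - [0,0.03,0,0,0.41]
    - [0.005,0.06,0,0,0.41]
    - [0.005,0.1,0,0,0.41]
    - [0.01,0.15,0,0,0.41]
    - [0.015,0.2,0,0,0.41]
    - [0.015,0.25,0,0,0.41]
    - [0.02,0.3,0,0,0.41]
    - [0.02,0.35,0,0,0.41]
    - [0.025,0.4,0,0,0.41]
    - [0.025,0.4,0,0,0.41]

```text
clock: 17.9
eef_pos: [0.5407, 0.1064, 0.0219]
tool_rot: [0.73, 0.684, 0.001, 0.0]
ft_force: [-0.1, -0.1, -0.6]
grip_width: 0.0605
```

Run:
```python
from h import *
o=bot.get_obs();print(o['eef_pos'],o['ft_force'],o['clock'])
a=cam('side','s10.png')
cv2.imwrite('pics/z12.png',cv2.resize(a[100:220,220:360],None,fx=5,fy=5,interpolation=2)[:,:,::-1])
```

```text
[0.54067688 0.10636032 0.02194246] [-0.1416912  -0.13501631 -0.62438931] 17.9
```

View pics/z12.png

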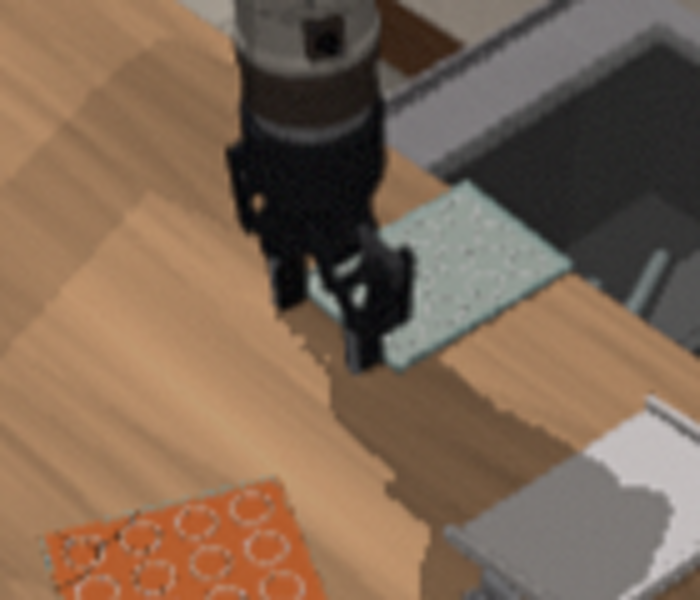

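carry_out:
  moves:
    - [0.005,0.05,0,0,0.41]
    - [0.01,0.1,0,0,0.41]
    - [0.01,0.15,0,0,0.41]
    - [0.015,0.2,0,0,0.41]
    - [0.015,0.25,0,0,0.41]
    - [0.02,0.3,0,0,0.41]
    - [0.02,0.35,0,0,0.41]
    - [0.025,0.4,0,0,0.41]
    - [0.03,0.45,0,0,0.41]
    - [0.03,0.5,0,0,0.41]

```text
clock: 18.95
eef_pos: [0.59, 0.1061, 0.0218]
tool_rot: [0.73, 0.684, 0.0, -0.0]
ft_force: [-0.1, -0.5, 0.4]
grip_width: 0.0601
```

carry_out:
  moves:
    - [0.005,0.08,0,0,0.41]
    - [0.01,0.18,0,0,0.41]
    - [0.02,0.28,0,0,0.41]
    - [0.02,0.39,0,0,0.41]
    - [0.03,0.5,0,0,0.41]
    - [0.04,0.61,0,0,0.41]
    - [0.045,0.72,0,0,0.41]
    - [0.05,0.8,0,0,0.41]
    - [0.05,0.8,0,0,0.41]

```text
clock: 19.85
eef_pos: [0.6712, 0.1058, 0.0218]
tool_rot: [0.73, 0.684, 0.001, 0.0]
ft_force: [0.6, 0.3, 0.2]
grip_width: 0.0606
```

Run:
```python
from h import *
o=bot.get_obs();print(o['eef_pos'],o['ft_force'],o['clock'])
a=cam('side','s11.png');b=cam('top','t11.png')
cv2.imwrite('pics/z13.png',np.hstack([cv2.resize(a[80:240,250:390],None,fx=2.85,fy=2.85,interpolation=2),cv2.resize(b[50:210,220:360],None,fx=2.85,fy=2.85,interpolation=2)])[:,:,::-1])
```

```text
[0.6711853  0.1057899  0.02177381] [0.63467923 0.27512414 0.15544551] 19.85
```

View pics/z13.png

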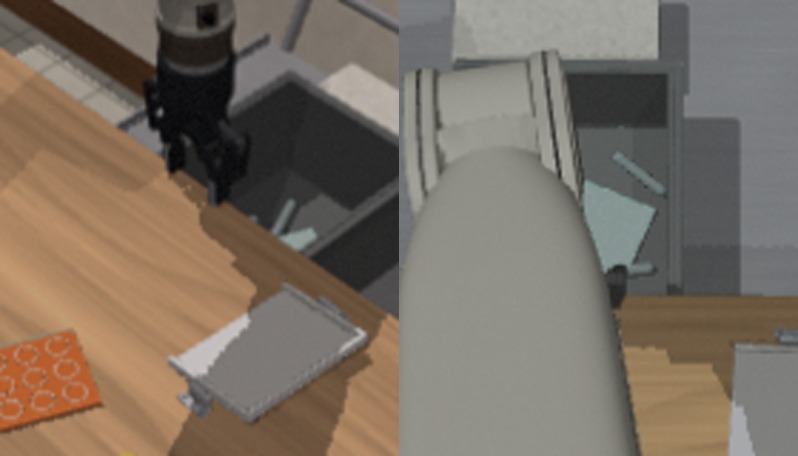

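The plate is in the tub. I'll retract up and back and check.

carry_out:
  moves:
    - [0,0,-0.2,0,0.41]
    - [0,0,-0.6,0,0.41]
    - [0,-0.3,-1,0,0.41]
    - [0,-0.8,-1,0,0.41]
    - [0,-1,-1,0,0.41]
    - [0,-1,-1,0,0.41]

```text
clock: 20.55
eef_pos: [0.5659, 0.1124, 0.1222]
tool_rot: [0.729, 0.684, -0.001, -0.001]
ft_force: [1.1, -0.3, 0.0]
grip_width: 0.0603
```

carry_out:
  moves:
    - [0.5,-0.5,-0.3,0,0.41]
    - [1,-1,-0.5,0,0.41]
    - [1,-1,-0.5,0,0.41]
    - [1,-1,-0.5,0,0.41]
    - [1,-1,-0.5,0,0.41]

```text
clock: 21.05
eef_pos: [0.4771, 0.2197, 0.1725]
tool_rot: [0.729, 0.685, 0.001, 0.001]
ft_force: [0.4, -0.5, 0.4]
grip_width: 0.06
```

carry_out:
  moves:
    - [0.5,-0.5,0,0,0.41]
    - [1,-0.8,0,0,0.41]
    - [1,-0.8,0,0,0.41]
    - [1,-0.8,0,0,0.41]
    - [1,-0.8,0,0,0.41]

```text
clock: 21.55
eef_pos: [0.4041, 0.323, 0.1711]
tool_rot: [0.73, 0.684, -0.001, 0.0]
ft_force: [0.7, -0.5, -0.6]
grip_width: 0.0602
```

Run:
```python
from h import *
o=bot.get_obs();print(o['eef_pos'],o['ft_force'],o['joint_vel'].round(3),o['clock'])
a=cam('side','s12.png');b=cam('top','t12.png')
```

```text
[0.40413445 0.32300425 0.17108098] [ 0.66045239 -0.53794948 -0.61034575] [-0.026 -0.006 -0.007  0.004 -0.     0.004] 21.55
```

View pics/t12.png

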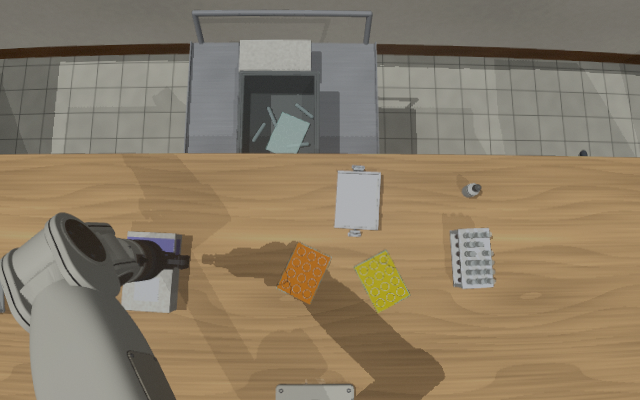

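View pics/s12.png

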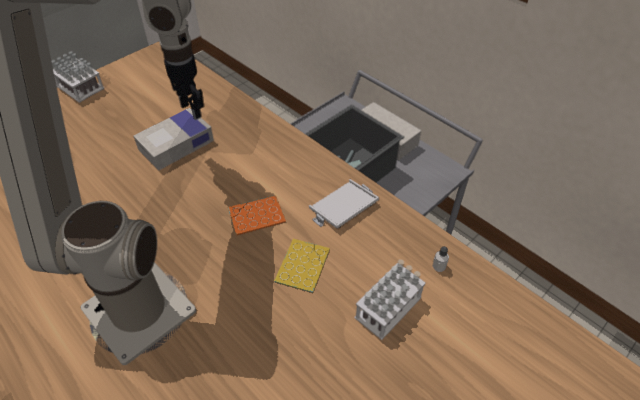

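Run:
```python
from h import *
print(onplane('top',[[288,134]],-.17))
im=[cv2.imread(f'pics/{n}.png').astype(int) for n in('top0','t12')]
d=np.abs(im[0]-im[1]).sum(2)
print('rack/dropper region diff',(d[170:300,440:510]>60).sum())
print(order.job_done())
```

```text
[[ 0.78141684  0.08096919 -0.17      ]]
rack/dropper region diff 0
the job is handed in; nothing more can be done
None
```

I tipped the stage, slid the plate off along the bench and pushed it over the far edge. It now lies in the tub, and I handed the job in at about 21.7 s; no verdict is reported.

- **Tipping:** I pressed the shut fingertips on the plate just ahead of the pivot. The stage moved at about 4 N, and the force rose to about 15 N when it reached the stop.
- **Sliding:** I dragged the plate off with about 8–12 N of pressure to y ≈ 0.10 m, in line with the tub. The cameras put its centre at (0.568, 0.100) m from above and (0.567, 0.099) m from the side.
- **Pushing over:** I pushed it across the edge from behind with the two fingertips spread. The measured force stayed at noise level at the end of each move.

**Last checks:**
- **Plate:** it lies in the tub with its centre at about (0.78, 0.08) m, assuming a height of −0.17 m; the tub's middle is at about (0.80, 0.10) m. I did not measure its speed or height.
- **Bystanders:** the pixels around the rack and dropper bottle did not change between the first and last pictures. By eye the kit box is unmoved, though the arm partly hides it in the last top picture. The orange and yellow look-alikes also look unmoved.
- **Robot:** the gripper hangs open in free air, with no force above noise.

**Disagreement:** the tub measured about 228 mm wide in the picture against the 210 mm given. That still leaves the plate inside the walls.

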